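# Hold a glass rod in the sprung V-bed

## Task

Get the rod jig ready for marking the amber glass rod: first slide the jig's blue length stop fully home against its end stop, next to the brass V-bed. Then take the amber rod from the wooden rest, lay it in the V with its end close to the blue plate (touching it or up to 10 mm short), and press it down squarely on both sides of the V until the sprung bed has sunk about halfway (8 mm). Finish while still holding the rod pressed down there, and leave the green rod where it lies.

Things in the scene. Friction and masses are not known exactly. Their poses are not given: they have to be found in the camera images.
- jig: Fixed grey base plate of the rod jig, 76 (x) x 250 (y) x 12 mm. Origin on the bench surface under the middle of the V-bed; z up, y along the V groove, pointing from the V-bed to the blue length stop; the plate runs from y = -70 to y = +180 mm. The jig stands within about 20 degrees of having y along world y (stop at the left).
- bed (a joint): Vertical sink of the sprung V-bed, m: 0 = up (its rest), grows downward, 0.016 = bottomed. Spring 1000 N/m with about 3 N of preload (the bed does not sink under the rod's own weight; about 11 N of downward load in all, including the rod's weight, hold it 8 mm down). The bed is an aluminium bar with two brass V saddles, 22 mm long each, at y = -40 and y = +40 mm in the jig frame; between them 58 mm are free for fingers, with the bar's top 37 mm below the axis of a seated rod.
- seat (a point): Point on the bed, moving with it: the middle of the axis of a rod that is fully seated in the V (75 mm above the bench with the bed up). Axes as the jig's. The V is 90 degrees, open upward, its flanks rise to 3 mm above this point and reach 20 mm to each side (plates bed_c5, bed_c6 on the -x side, bed_c7, bed_c8 on the +x side).
- stop_carriage (a joint): Position of the length stop on its slide, m: 0 = farthest from the V-bed; grows as it slides along the jig's -y toward the V-bed; 0.060 = fully home against its end stop. It starts between 0 and 0.025 and stays where it is left (friction about 3 N). A blue upright plate, 28 (x) x 12 (y) mm, top 108 mm above the bench, free to grip or push in its upper 60 mm, on a dark foot 60 (x) x 34 (y) mm, up to 44 mm high.
- stop_face (a point): Middle of the blue plate's face that looks at the rod (to the jig's -y), 75 mm above the bench, moving with the stop; axes as the jig's. At home it lies 71 mm along y from the middle of the V-bed.
- stop_top (a point): Middle of the blue plate's top edge, 108 mm above the bench, 6 mm behind the face; moves with the stop. Axes as the jig's.
- rod_rest: Fixed wooden rest, 140 (x) x 85 (y) mm, with two slots along its y at x = -42 and +42 mm. Each rod lies on two notched boards (12 mm thick, at y = -33 and +33 mm, tops 48 mm high); between the boards 54 mm are free for fingers down to 10 mm above the bench.
- amber_rod: Loose solid amber (orange) glass rod, 24 mm in diameter, 130 mm long, about 0.15 kg. Origin at its centre, y along its length (both ends alike). Starts in one of the rest's two slots, its axis 45 mm above the bench.
- green_rod: The other rod, dark green, same size, in the other slot. Leave it.
Things that resemble listed ones, but are neither listed nor needed, are in the scene too. Several things have the shape of the amber_rod; the one meant has the colours described above.

How it is judged:
By the outcome, as a careful person would: the job done as asked, in the order asked, and still so for the second after the job is handed in, while the arm keeps its last pose, push and grip.
It also fails if it takes over 51 s, if anything falls off the work surface, if the arm or the gripper's body presses on something with over 40 N, if the wrist force passes 120 N, or if a joint passes its speed limit or range.

## Robot

A 7-joint arm with a two-finger parallel gripper is mounted at the origin on a cart in front of the work surface, level with it; the furniture and walls round the work are solid. World frame = base frame: x ahead of the robot, y to its left, z up, the work surface at z = 0. Lengths are in m, angles in rad, forces in N, time in s.
With the tool pointing down it reaches from about 0.4 to 0.85 m from the base axis. Payload 10.4 kg.
Tool frame: the origin (TCP) lies at the very end of the fingers, on their centre line; the grasp point (between the pads) lies 19 mm behind it; z points along the fingers, y is the direction in which the jaws open and shut (so a half turn about z gives the same grasp; the last joint's range is limited). The gripper opens to 87 mm and grips with 3 to 60 N. Pads are 19 mm wide; open, the fingers measure 117 mm over their backs; the gripper's body (75 mm by 190 mm) begins 51 mm behind the grasp point.
Start: joints at [1.208, 0.332, -0.065, 1.46, 0.022, 1.35, -0.088], TCP at [0.208, -0.589, 0.223] pointing down, gripper open.
Joint ranges: [-2.6, 2.6], [-0.5, 2.12], [-1.47, 1.34], [0.16, 2.42], [-1.27, 4.41], [0.06, 2.06], [-2.6, 2.6]. Speed limits (rad/s): [2.22, 2.22, 2.79, 2.79, 3.14, 3.14, 3.14].

## Interface

Orientations are given as a unit quaternion [x, y, z, w].
In Python, from bench import r gives the robot as it stands.
- The arm moves only by the shell command python3 -m crank 'ROWS' [FORCE]. ROWS is JSON, a list of rows, each a list of 3 entries, a list of its own where there are three numbers: the opening, from -1 (shut) to 1 (fully open), so that 0 is half open, then the shift along the tool's x, y, z in mm, then the turn about the tool's z in degrees. A call has 1 to 12 rows; each row is the pose to reach, as a shift and turn from the pose commanded when the call began, along the tool's axes at that moment; what a row does not reach only later rows make up. A row lasts 1/12 s, in which the tool goes at most 41.7 mm and 7.16 degrees, less where a joint would pass 70% of its speed; a pose out of reach is approached as far as the arm can. A call with a gripper value outside its range is refused whole. The fingers move at their own pace and stop on an object; FORCE is the grip in N (left out, the last holds). Time passes only in rows, so rows that repeat a pose let the fingers close. It gives the time, the measured TCP pose, the force and the opening at its end, in the units of the state.
- r.read_state(): the state, without advancing time (a new reading comes with each control period).
- r.camera(name): name is "scene" or "top" or "wrist"; returns a dict with "pixels" (384x512x3 uint8, red, green, blue), "fov_y" (degrees; the focal length in pixels is half the picture's height over the tangent of half this angle, whatever the lens; pixels are square), "cx", "cy" (the principal point, pixels), "dist" ([k1, k2, p1, p2, k3] as OpenCV has them; the pictures are not rectified), "cam_to_world" (4x4, takes a point from camera to world coordinates). Camera axes: x right, y down, z forward; pixel columns grow to the right and rows downward; lengths in m; the calibration is good to about 2 mm. A picture is of the moment at which its call begins. There is no depth.
- r.close_job(): hands the job in, once; it reports no verdict.
The state is a dict: "time": time; "joint_positions": joint angles; "joint_vel": joint speeds; "joint_torque": joint torques, N m; "ee_pos": TCP position; "eef_rot": TCP orientation; "ft_force": force on the tool from outside, world axes, zero at the start; "torque": the same for the moment, N m; "width": finger opening in m.
Only numpy, scipy, OpenCV 4.12 (cv2) and the standard library are available. Lean on these libraries where they do the work, as an engineer would, in place of code of your own. Each camera call takes 0.05 s, during which the arm holds its last target.

## Working session

There is one attempt and no reset: what is moved stays moved. The work goes in short steps, Python scripts to look and compute and a shell command to move; the robot and the scene stay as the last step left them, time stands still between calls to the robot, and variables do not carry over. Pictures are saved under pics/ and viewed, and the job is handed in when it is done.

```bash
mkdir -p pics; ls
python3 - <<'E'
from bench import r
import cv2,json
s=r.read_state();print(s)
for n in("scene","top","wrist"):
    c=r.camera(n);cv2.imwrite(f"pics/{n}0.png",c["pixels"][:,:,::-1])
    print(n,c["fov_y"],c["cx"],c["cy"],c["dist"],c["cam_to_world"])
E
```

```text
pics
{'time': 0.0, 'joint_positions': array([ 1.20843871,  0.33291327, -0.06470873,  1.46096323,  0.02160112,
        1.34989054, -0.08849787]), 'joint_vel': array([ 1.79025931e-03,  8.99831021e-05, -2.43407869e-04,  5.69964016e-04,
       -3.42336927e-04, -3.09352510e-04,  1.12976144e-03]), 'joint_torque': array([ 3.11227759e-04, -6.23258829e+01,  2.48023414e-02, -3.89890087e+01,
       -6.13716734e-02,  3.98757763e-02,  7.75129047e-05]), 'ee_pos': array([ 0.20815287, -0.58889852,  0.22171765]), 'eef_rot': array([ 9.85602282e-01,  1.69078665e-01, -1.57629371e-04, -7.22370040e-04]), 'ft_force': array([0.00103307, 0.08069062, 0.35735503]), 'torque': array([ 0.05512155, -0.00158094, -0.04179067]), 'width': 0.0867528393213622}
scene 52.35901546894498 257.5590479359564 194.29410691138813 [0.00844224 0.         0.         0.         0.        ] [[-0.84907    -0.25446373  0.46295609 -0.13536209]
 [-0.52814149  0.38878336 -0.75492653  1.00737133]
 [ 0.01211179 -0.88549179 -0.46449714  0.76614629]
 [ 0.          0.          0.          1.        ]]
top 47.31283311479268 249.24200905148044 187.14397175118432 [-0.00286224  0.          0.          0.          0.        ] [[-0.0156429  -0.99474275  0.10120356  0.36576931]
 [-0.99987176  0.0152152  -0.00499667 -0.07098626]
 [ 0.00343057 -0.10126874 -0.99485319  1.50301048]
 [ 0.          0.          0.          1.        ]]
wrist 71.63266547610152 257.67930466685607 190.57373352824126 [-0.01211399  0.          0.          0.          0.        ] [[ 3.33079293e-01 -9.03264393e-01 -2.70502532e-01  2.82343590e-01]
 [-9.42898801e-01 -3.19135955e-01 -9.53629566e-02 -5.62995353e-01]
 [-1.89120834e-04  2.86819939e-01 -9.57984492e-01  3.84985143e-01]
 [ 0.00000000e+00  0.00000000e+00  0.00000000e+00  1.00000000e+00]]
```

View pics/scene0.png

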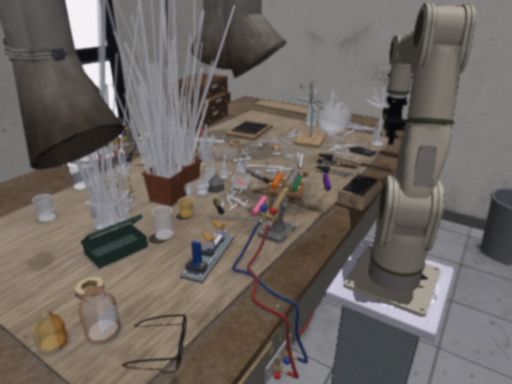

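View pics/top0.png

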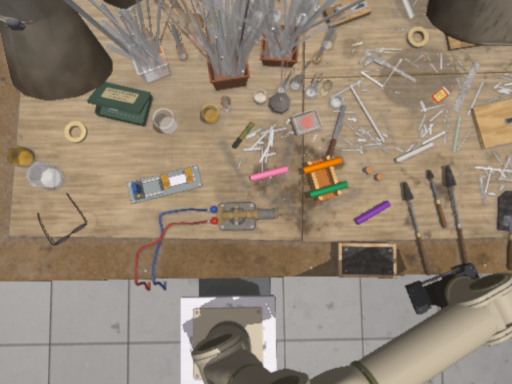

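View pics/wrist0.png

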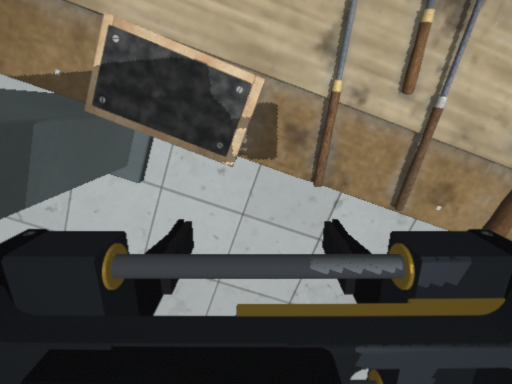

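Run:
```python
import cv2,numpy as np
t=cv2.imread("pics/top0.png");s=cv2.imread("pics/scene0.png")
f=lambda im,x,y,w,h,k:cv2.resize(im[y:y+h,x:x+w],None,fx=k,fy=k,interpolation=cv2.INTER_CUBIC)
cv2.imwrite("pics/t1.png",f(t,120,155,90,60,8))
cv2.imwrite("pics/t2.png",f(t,290,145,70,65,8))
cv2.imwrite("pics/s1.png",f(s,170,160,140,125,5))
```

```text
(no output)
```

View pics/t1.png

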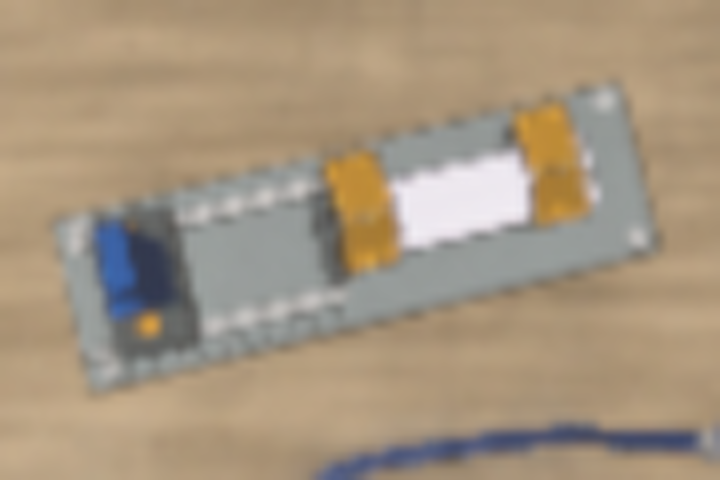

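View pics/t2.png

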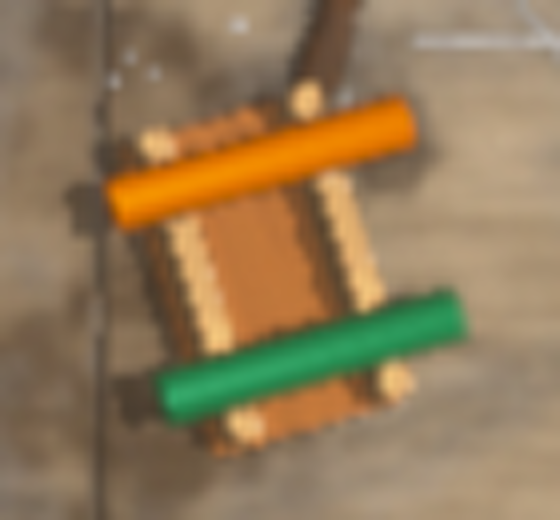

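View pics/s1.png

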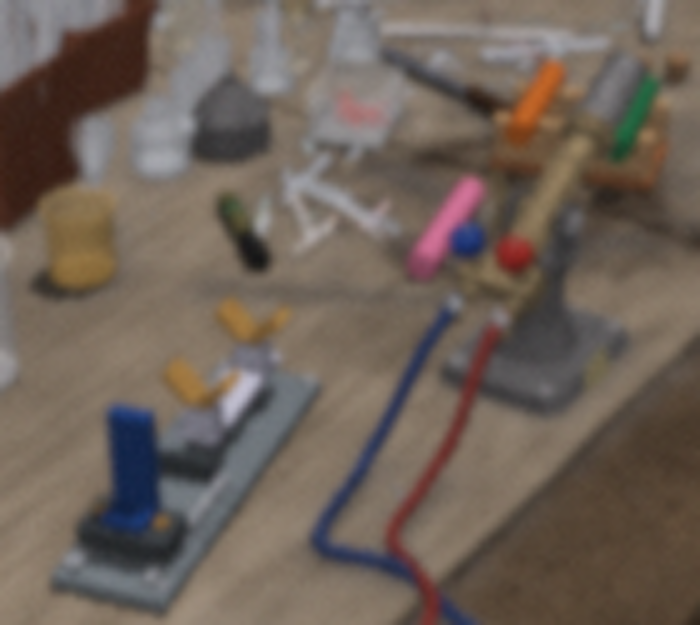

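```bash
cat > h.py <<'E'
import cv2,numpy as np
def ray(c,u):
    f=c["pixels"].shape[0]/2/np.tan(np.radians(c["fov_y"])/2)
    K=np.array([[f,0,c["cx"]],[0,f,c["cy"]],[0,0,1]])
    p=cv2.undistortPoints(np.array([[u]],float),K,np.array(c["dist"],float))[0,0]
    T=np.array(c["cam_to_world"]);d=T[:3,:3]@[p[0],p[1],1];return T[:3,3],d
def atz(c,u,z):
    o,d=ray(c,u);return o+d*(z-o[2])/d[2]
def proj(c,P):
    f=c["pixels"].shape[0]/2/np.tan(np.radians(c["fov_y"])/2)
    K=np.array([[f,0,c["cx"]],[0,f,c["cy"]],[0,0,1]])
    M=np.linalg.inv(np.array(c["cam_to_world"]))
    return cv2.projectPoints(np.atleast_2d(np.array(P,float)),cv2.Rodrigues(M[:3,:3])[0],M[:3,3],K,np.array(c["dist"],float))[0][:,0]
def crop(p,off,k): return (np.array(p)+.5)/k-.5+np.array(off)
E
python3 - <<'E'
from h import *; from bench import r
from scipy.optimize import least_squares
c=r.camera("top")
off=(120,155)
obs=[];mod=[]
for p,m in [((58,218),(38,180,12)),((618,85),(38,-70,12)),((658,252),(-38,-70,12)),((97,392),(-38,180,12)),
 ((328,165),(20,51,78)),((382,150),(20,29,78)),((400,262),(-20,29,78)),((347,272),(-20,51,78)),
 ((515,112),(20,-29,78)),((568,103),(20,-51,78)),((590,212),(-20,-51,78)),((537,225),(-20,-29,78))]:
    obs.append(crop(p,off,8));mod.append(m)
obs=np.array(obs);mod=np.array(mod)/1e3
def X(q,P):
    a=q[2];R=np.array([[np.cos(a),-np.sin(a),0],[np.sin(a),np.cos(a),0],[0,0,1]]);return P@R.T+[q[0],q[1],0]
s=least_squares(lambda q:(proj(c,X(q,mod))-obs).ravel(),[.6,.3,0])
print(s.x,np.degrees(s.x[2]));print((s.fun.reshape(-1,2)).round(2))
q=s.x
for st in(0,.01,.02,.025):
    print(st,(proj(c,X(q,np.array([[.014,.071+.06-st,.108],[-.014,.131-st,.108],[.014,.143-st,.108],[-.014,.143-st,.108]])))+.5-np.array(off))*8-.5)
for nm,o in(("amber",[(107,187),(125,228),(405,97),(415,143)]),("green",[(160,378),(180,420),(455,290),(467,335)])):
    w=[atz(c,crop(p,(290,145),8),.045) for p in o]
    a,b=(w[0]+w[1])/2,(w[2]+w[3])/2;d=a-b
    print(nm,a,b,(a+b)/2,np.linalg.norm(d),np.degrees(np.arctan2(-d[0],d[1])))
E
```

```text
[0.54449167 0.15820218 0.2260956 ] 12.954323607851236
[[-0.62  0.3 ]
 [ 0.57 -0.35]
 [ 0.63  0.13]
 [-0.76  0.1 ]
 [-0.23  0.6 ]
 [-0.42  0.89]
 [ 0.04 -1.32]
 [ 0.09 -0.97]
 [ 0.21  1.44]
 [ 0.13  0.98]
 [ 0.14 -0.89]
 [ 0.21 -0.91]]
0 [[119.40345313 222.17406257]
 [134.39385608 289.83939073]
 [ 90.07001139 229.3004343 ]
 [105.00636832 296.99484275]]
0.01 [[143.83827972 216.23786289]
 [158.87368014 283.87894996]
 [114.51542806 223.36156922]
 [129.49682705 291.03174479]]
0.02 [[168.2642627  210.30388877]
 [183.34462333 277.92072797]
 [138.95202136 217.42492491]
 [153.97842526 285.07086074]]
0.025 [[180.47393257 207.33773755]
 [195.57675931 274.94245029]
 [151.16700396 214.45743679]
 [166.21589636 282.09125021]]
amber [ 0.56745644 -0.26327274  0.045     ] [ 0.60274741 -0.38816514  0.045     ] [ 0.58510193 -0.32571894  0.045     ] 0.12978275923735005 15.77875117199418
green [ 0.48646606 -0.28354159  0.045     ] [ 0.52092362 -0.40653179  0.045     ] [ 0.50369484 -0.34503669  0.045     ] 0.12772593299763066 15.651015810909094
```

```bash
cat >> h.py <<'E'
from scipy.spatial.transform import Rotation as Ro
def to(r,pos,yawy=None):
    "shift in tool mm and turn deg to bring TCP to pos with tool y at yawy deg"
    s=r.read_state();R=Ro.from_quat(s["eef_rot"]).as_matrix()
    d=R.T@(np.array(pos)-s["ee_pos"])*1000
    y=np.degrees(np.arctan2(R[1,1],R[0,1]))
    t=0 if yawy is None else -(((yawy-y)+180)%360-180)
    print("shift",d.round(1),"turn",round(t,1),"yaw",round(y,2),"tilt",R[:,2].round(4),"ee",s["ee_pos"].round(4),"F",s["ft_force"].round(2),"w",s["width"],"t",s["time"])
Q=(0.5445,0.1582,0.2261)
def jig(x,y,z,q=Q):
    a=q[2];return np.array([q[0]+x*np.cos(a)-y*np.sin(a),q[1]+x*np.sin(a)+y*np.cos(a),z])
E
python3 -c "
from h import *;from bench import r
to(r,(.55,-.15,.24),13);print(jig(0,.137,.0),jig(0,.077,0))"
```

```text
shift [ 468.5 -300.1  -17.7] turn -83.5 yaw -70.53 tilt [-3.e-04  8.e-04 -1.e+00] ee [ 0.2083 -0.5891  0.2221] F [-0.57  0.26  0.67] w 0.08702988880044413 t 0.2
[0.51378755 0.29171309 0.        ] [0.52723826 0.2332402  0.        ]
```

```bash
python3 -m crank '[[0.4,[470,-300,-20],-84],[0.4,[470,-300,-20],-84],[0.4,[470,-300,-20],-84],[0.4,[470,-300,-20],-84],[0.4,[470,-300,-20],-84],[0.4,[470,-300,-20],-84],[0.4,[470,-300,-20],-84],[0.4,[470,-300,-20],-84],[0.4,[470,-300,-20],-84],[0.4,[470,-300,-20],-84],[0.4,[470,-300,-20],-84],[0.4,[470,-300,-20],-84]]'; python3 -c "
from h import *;from bench import r
to(r,jig(0,.12,.24),13)"
```

```text
time: 1.2
ee_pos: [0.5166, -0.1937, 0.2407]
eef_rot: [0.617, 0.787, -0.0, 0.0]
ft_force: [0.0, -1.8, -0.1]
width: 0.0605
shift [455.  113.    0.5] turn 0.8 yaw 13.83 tilt [ 4.e-04 -4.e-04 -1.e+00] ee [ 0.5166 -0.1937  0.2407] F [ 0.02 -1.78 -0.06] w 0.0605381096628963 t 1.2
```

```bash
python3 -m crank '[[0.4,[455,113,0],0.5],[0.4,[455,113,0],0.5],[0.4,[455,113,0],0.5],[0.4,[455,113,0],0.5],[0.4,[455,113,0],0.5],[0.4,[455,113,0],0.5],[0.4,[455,113,0],0.5],[0.4,[455,113,0],0.5],[0.4,[455,113,0],0.5],[0.4,[455,113,0],0.5],[0.4,[455,113,0],0.5],[0.4,[455,113,0],0.5]]'; python3 -c "
from h import *;from bench import r
for n in('top','wrist'):
  c=r.camera(n);cv2.imwrite(f'pics/{n}1.png',c['pixels'][:,:,::-1])
to(r,jig(0,.137,.2),12.95)
c=r.camera('wrist')
P=[jig(.014,.131-p,.108) for p in(0,.01,.02)]+[jig(-.014,.131-p,.108) for p in(0,.01,.02)]
print(proj(c,P))"
```

```text
time: 2.2
ee_pos: [0.5172, 0.2805, 0.2404]
eef_rot: [0.62, 0.785, 0.001, -0.001]
ft_force: [-0.7, 0.5, -0.1]
width: 0.0609
shift [15.3 -0.9 40.1] turn 0.3 yaw 13.29 tilt [-0.0013  0.0015 -1.    ] ee [0.5183 0.277  0.2401] F [-0.03 -0.31 -0.6 ] w 0.060839574483107346 t 2.3
[[269.44580672 174.56747474]
 [269.2875151  183.05469378]
 [269.1318773  191.38487131]
 [244.84758984 174.4319265 ]
 [244.91897598 182.92132667]
 [244.98934576 191.25363176]]
```

View pics/wrist1.png

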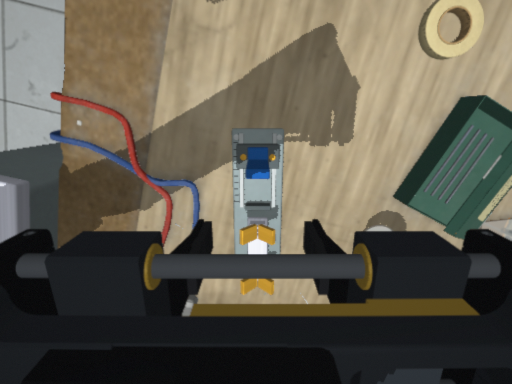

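View pics/top1.png

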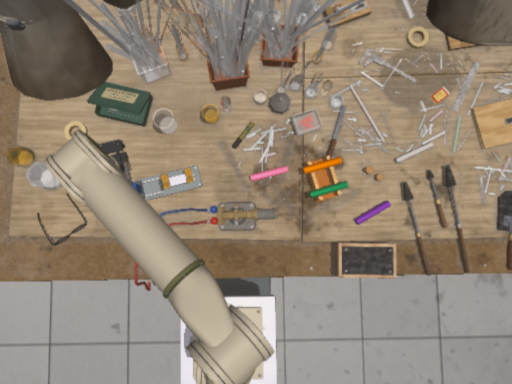

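```bash
python3 -c "
import cv2
t=cv2.imread('pics/wrist1.png')
cv2.imwrite('pics/w1.png',cv2.resize(t[118:308,210:310],None,fx=3.15,fy=3.15,interpolation=cv2.INTER_CUBIC))
cv2.imwrite('pics/w1b.png',cv2.resize(t[120:220,210:310],None,fx=6,fy=6,interpolation=cv2.INTER_CUBIC))
"
```

```text
(no output)
```

View pics/w1b.png

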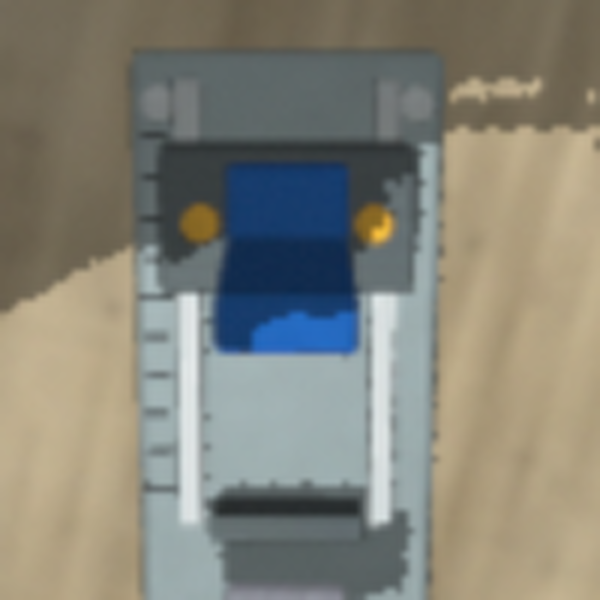

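View pics/w1.png

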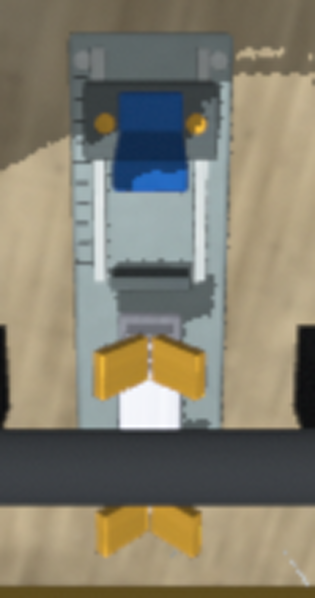

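```bash
python3 -c "
from h import *;from bench import r
from scipy.optimize import least_squares
c=r.camera('wrist');k=3.15
O=[crop(p,(210,120),6) for p in((133,50),(443,50))]+[crop(p,(210,118),k) for p in((93,350),(204,348),(96,398),(206,395))]
M=[(-.038,.18,.012),(.038,.18,.012),(-.02,.051,.078),(.02,.051,.078),(-.02,.029,.078),(.02,.029,.078)]
f=lambda q:(proj(c,[jig(*m,q=q) for m in M])-O).ravel()
s=least_squares(f,Q);print(s.x,np.degrees(s.x[2]),s.fun.reshape(-1,2).round(2))
q=s.x
for n,p in(('back',(287,295)),('front',(287,352))):
  w=atz(c,crop(p,(210,120),6),.108);d=w[:2]-q[:2];a=q[2];print(n,w,'jig',d[0]*np.cos(a)+d[1]*np.sin(a),-d[0]*np.sin(a)+d[1]*np.cos(a))
"
```

```text
[0.54622836 0.15398131 0.22788131] 13.056637558683523 [[-0.86 -0.97]
 [ 0.49 -0.93]
 [ 3.12  0.26]
 [-2.15  0.92]
 [ 2.43 -0.15]
 [-3.06  0.82]]
back [0.51489873 0.28982042 0.108     ] jig 0.00016830590174268106 0.13940509609482235
front [0.51740384 0.27904314 0.108     ] jig 0.00017390299915856847 0.12834049841278547
```

```bash
sed -i 's/^Q=.*/Q=(0.5455,0.156,0.227)/' h.py; python3 -c "
from h import *;from bench import r
to(r,(.516,.2845,.07),13)"
```

```text
shift [ 12.2  -1.  170.1] turn -0.0 yaw 12.98 tilt [-5.e-04 -6.e-04 -1.e+00] ee [0.5198 0.2729 0.2401] F [ 0.64 -0.33 -0.19] w 0.06075913812619053 t 2.4
```

```bash
python3 -m crank '[[0.4,[0,0,0],0],[0.4,[0,0,30],0],[0.4,[0,0,50],0],[0.4,[0,0,50],0],[0.4,[0,0,50],0]]'; python3 -c "
from h import *;from bench import r
to(r,(.516,.2845,.07),13)"
```

```text
time: 2.82
ee_pos: [0.5199, 0.2717, 0.1903]
eef_rot: [0.624, 0.782, -0.001, -0.0]
ft_force: [0.1, 0.4, 0.1]
width: 0.061
shift [ 13.4  -0.8 120.3] turn -0.1 yaw 12.85 tilt [-0.0011 -0.0012 -1.    ] ee [0.5199 0.2717 0.1903] F [0.15 0.39 0.09] w 0.06104154312644729 t 2.8167
```

```bash
python3 -m crank '[[0.4,[13,-1,30],0],[0.4,[13,-1,60],0],[0.4,[13,-1,90],0],[0.4,[13,-1,110],0],[0.4,[13,-1,120],0],[0.4,[13,-1,120],0],[-0.6,[13,-1,120],0],[-0.8,[13,-1,120],0],[-1,[13,-1,120],0],[-1,[13,-1,120],0],[-1,[13,-1,120],0],[-1,[13,-1,120],0]]' 25; python3 -c "
from h import *;from bench import r
c=r.camera('wrist');cv2.imwrite('pics/w2.png',c['pixels'][:,:,::-1])
to(r,jig(0,.077,.07),13)"
```

```text
time: 3.82
ee_pos: [0.516, 0.2859, 0.0709]
eef_rot: [0.623, 0.782, 0.0, 0.0]
ft_force: [-9.4, -1.8, 2.9]
width: 0.0288
shift [-56.2   0.1   0.9] turn -0.0 yaw 12.98 tilt [-5.e-04 -6.e-04 -1.e+00] ee [0.5155 0.2858 0.0709] F [-2.4  -2.45  2.12] w 0.027573835616799162 t 3.8667
```

View pics/w2.png

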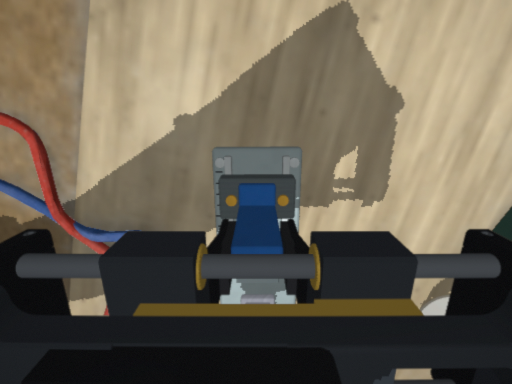

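```bash
python3 -m crank '[[-1,[-12,0,0],0],[-1,[-25,0,0],0],[-1,[-37,0,0],0],[-1,[-46,0,0],0],[-1,[-50,0,0],0],[-1,[-52,0,0],0]]'; python3 -m crank '[[-1,[-2,0,0],0],[-1,[-4,0,0],0],[-1,[-6,0,0],0],[-1,[-8,0,0],0],[-1,[-8,0,0],0]]';python3 -m crank '[[-1,[-2,0,0],0],[-1,[-4,0,0],0],[-1,[-4,0,0],0]]'; python3 -c "
from h import *;from bench import r
to(r,jig(0,.077,.07),13)"
```

```text
time: 4.37
ee_pos: [0.5276, 0.2339, 0.0708]
eef_rot: [0.623, 0.782, -0.0, -0.0]
ft_force: [-3.9, 2.2, 6.1]
width: 0.0276
time: 4.78
ee_pos: [0.5287, 0.2292, 0.0709]
eef_rot: [0.622, 0.783, 0.001, -0.001]
ft_force: [-3.1, 8.5, 1.9]
width: 0.028
time: 5.03
ee_pos: [0.5288, 0.229, 0.0709]
eef_rot: [0.621, 0.784, 0.003, -0.003]
ft_force: [-2.6, 20.0, -4.1]
width: 0.0276
shift [ 2.1 -0.1  0.9] turn 0.2 yaw 13.22 tilt [-1.0e-04  8.3e-03 -1.0e+00] ee [0.5288 0.229  0.0709] F [-2.56 20.02 -4.09] w 0.027559469279631706 t 5.0333
```

```bash
python3 -m crank '[[0.2,[0,0,0],0],[0.4,[0,0,0],0],[0.4,[0,0,0],0],[0.4,[0,0,0],0],[0.4,[0,0,-30],0],[0.4,[0,0,-70],0],[0.4,[0,0,-110],0],[0.4,[0,0,-150],0],[0.4,[40,0,-190],0],[0.4,[60,0,-190],0],[0.4,[60,0,-190],0],[0.4,[60,0,-190],0]]'; python3 -c "
from h import *;from bench import r
c=r.camera('wrist');cv2.imwrite('pics/w3.png',c['pixels'][:,:,::-1]);t=c['pixels'][:,:,::-1]
cv2.imwrite('pics/w3b.png',cv2.resize(t[130:250,200:320],None,fx=5,fy=5,interpolation=cv2.INTER_CUBIC))
to(r,(.585,-.3257,.24),15.7)"
```

```text
time: 6.03
ee_pos: [0.5163, 0.2835, 0.2612]
eef_rot: [0.622, 0.783, 0.001, 0.0]
ft_force: [-0.9, -0.3, -0.2]
width: 0.0608
shift [-607.1  -70.2   20.7] turn -2.7 yaw 13.0 tilt [ 2.e-04 -7.e-04 -1.e+00] ee [0.5168 0.2816 0.2602] F [0.07 0.34 0.4 ] w 0.06093582366518354 t 6.0833
```

View pics/w3b.png

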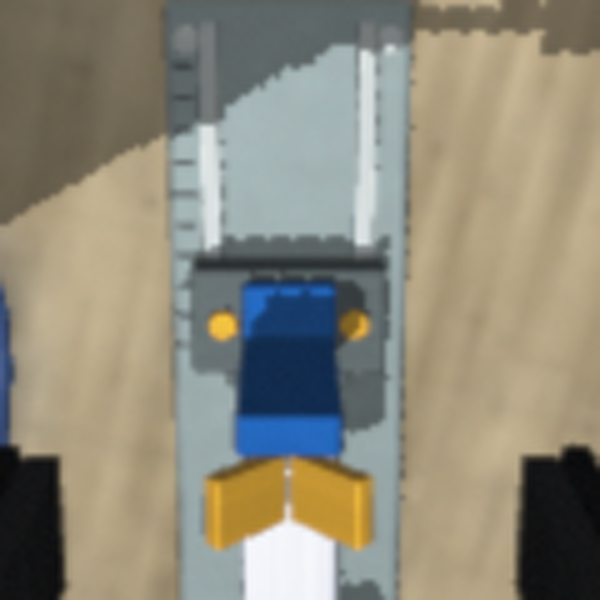

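```bash
python3 -c "
from h import *;from bench import r
c=r.camera('wrist')
for n,p,z in(('front',(288,458),.108),('back',(288,415),.108),('sadL',(205,480),.078),('sadR',(372,478),.078),('sadLf',(213,548),.078),('sadRf',(368,548),.078),('Vb',(288,462),.06)):
  w=atz(c,crop(p,(200,130),5),z);d=w[:2]-Q[:2];a=Q[2];print(n,w.round(4),'jig',(d[0]*np.cos(a)+d[1]*np.sin(a)).round(4),(-d[0]*np.sin(a)+d[1]*np.cos(a)).round(4))
to(r,(.585,-.3257,.24),15.7)
"
```

```text
front [0.5288 0.2257 0.108 ] jig -0.0006 0.0717
back [0.5261 0.2373 0.108 ] jig -0.0006 0.0835
sadL [0.5103 0.2013 0.078 ] jig -0.0241 0.052
sadR [0.5561 0.2125 0.078 ] jig 0.023 0.0526
sadLf [0.5169 0.181  0.078 ] jig -0.0222 0.0308
sadRf [0.5603 0.191  0.078 ] jig 0.0223 0.0308
Vb [0.5336 0.2043 0.06  ] jig -0.0007 0.0497
shift [-606.2  -69.2   20.5] turn -2.8 yaw 12.91 tilt [-6.0e-04 -1.4e-03 -1.0e+00] ee [0.5171 0.2807 0.2597] F [-0.35 -0.15 -0.28] w 0.06096497791866997 t 6.1333
```

```bash
sed -i 's/^Q=.*/Q=(0.5447,0.1568,0.227)/' h.py; python3 -m crank '[[0.4,[-606,-69,0],-2.8],[0.4,[-606,-69,0],-2.8],[0.4,[-606,-69,0],-2.8],[0.4,[-606,-69,0],-2.8],[0.4,[-606,-69,0],-2.8],[0.4,[-606,-69,0],-2.8],[0.4,[-606,-69,0],-2.8],[0.4,[-606,-69,0],-2.8],[0.4,[-606,-69,0],-2.8],[0.4,[-606,-69,0],-2.8],[0.4,[-606,-69,0],-2.8],[0.4,[-606,-69,0],-2.8]]';python3 -c "
from h import *;from bench import r
to(r,(.57,-.3757,.24),15.7)"
```

```text
time: 7.13
ee_pos: [0.5718, -0.2189, 0.2596]
eef_rot: [0.604, 0.797, -0.001, -0.0]
ft_force: [1.4, -0.1, 0.4]
width: 0.0609
shift [-150.6  -43.9   19.7] turn -0.1 yaw 15.62 tilt [-1.6e-03 -6.0e-04 -1.0e+00] ee [ 0.5718 -0.2189  0.2596] F [ 1.36 -0.06  0.44] w 0.06087023170786721 t 7.1333
```

```bash
python3 -m crank '[[0.4,[-40,-10,0],0],[0.4,[-80,-12,0],0],[0.4,[-120,-14,0],0],[0.4,[-150,-15,0],0],[0.4,[-166,-16,0],0],[0.4,[-166,-16,0],0],[0.4,[-166,-16,0],0],[0.4,[-166,-16,0],0]]';python3 -c "
from h import *;from bench import r
c=r.camera('wrist');cv2.imwrite('pics/w4.png',c['pixels'][:,:,::-1]);t=c['pixels'][:,:,::-1]
to(r,(.585,-.3257,.14),15.7)
for q in((-.065),.065):
  a=np.radians(15.75);print(proj(c,[(.5851-q*np.sin(a),-.3257+q*np.cos(a),.045)]))
"
```

```text
time: 7.8
ee_pos: [0.6023, -0.3785, 0.2599]
eef_rot: [0.603, 0.797, 0.0, -0.001]
ft_force: [0.8, 0.3, 0.7]
width: 0.0606
shift [ 55.1  -2.6 120.4] turn 0.1 yaw 15.82 tilt [-4.e-04  4.e-04 -1.e+00] ee [ 0.6026 -0.378   0.2604] F [ 1.13 -0.69  0.41] w 0.06083968798679959 t 7.85
[[256.41427657 174.02829633]]
[[256.29163761  77.90776767]]
```

View pics/w4.png

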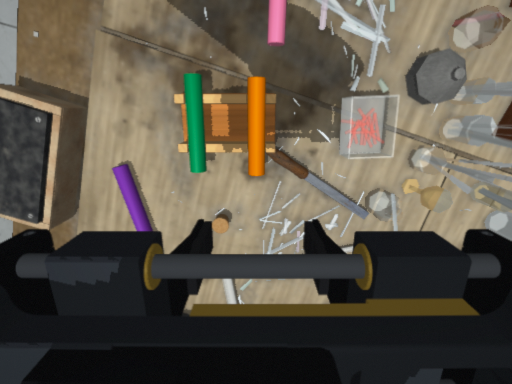

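```bash
python3 -m crank '[[0.4,[30,-2,30],0.1],[0.4,[55,-2,60],0.1],[0.4,[55,-2,90],0.1],[0.4,[55,-2,120],0.1],[0.4,[55,-2,120],0.1],[0.4,[55,-2,120],0.1],[0.4,[55,-2,120],0.1]]';python3 -c "
from h import *;from bench import r
c=r.camera('wrist');cv2.imwrite('pics/w5.png',c['pixels'][:,:,::-1])
to(r,(.5855,-.3257,.027),15.75)
"
```

```text
time: 8.43
ee_pos: [0.5868, -0.3267, 0.1428]
eef_rot: [0.604, 0.797, 0.0, 0.001]
ft_force: [-0.2, -0.7, 0.1]
width: 0.0611
shift [  1.9  -1.6 116.2] turn -0.1 yaw 15.67 tilt [ 0.0031 -0.0016 -1.    ] ee [ 0.5872 -0.3269  0.1432] F [-0.1  -0.11  0.5 ] w 0.06065473665694856 t 8.4833
```

View pics/w5.png

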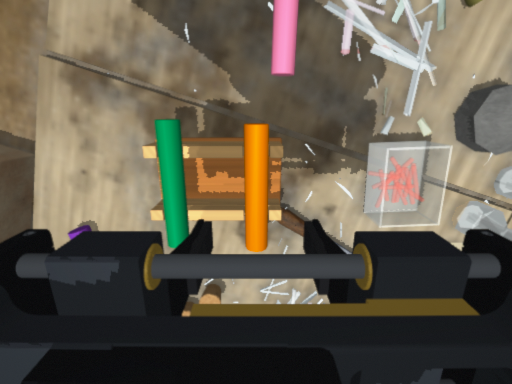

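```bash
python3 -m crank '[[0.4,[2,-1,30],0],[0.4,[2,-1,60],0],[0.4,[2,-1,85],0],[0.4,[2,-1,105],0],[0.4,[2,-1,114],0],[0.4,[2,-1,116],0],[0.4,[2,-1,116],0]]';python3 -c "
from h import *;from bench import r
to(r,(.5855,-.3257,.027),15.75)
"
```

```text
time: 9.07
ee_pos: [0.5853, -0.3253, 0.0258]
eef_rot: [0.604, 0.797, 0.0, 0.001]
ft_force: [0.1, -0.5, -0.0]
width: 0.0607
shift [-0.4  0.1 -1.2] turn -0.1 yaw 15.66 tilt [ 1.4e-03 -7.0e-04 -1.0e+00] ee [ 0.5853 -0.3253  0.0258] F [ 0.14 -0.53 -0.05] w 0.060739304596070916 t 9.0667
```

```bash
python3 -m crank '[[-0.2,[0,0,0],0],[-0.5,[0,0,0],0],[-0.7,[0,0,0],0],[-1,[0,0,0],0],[-1,[0,0,0],0],[-1,[0,0,0],0],[-1,[0,0,0],0],[-1,[0,0,0],0]]' 50;python3 -m crank '[[-1,[0,0,-10],0],[-1,[0,0,-30],0],[-1,[0,0,-60],0],[-1,[0,0,-90],0],[-1,[0,0,-120],0],[-1,[0,0,-160],0],[-1,[0,0,-200],0],[-1,[0,0,-200],0],[-1,[0,0,-200],0]]';python3 -c "
from h import *;from bench import r
c=r.camera('wrist');cv2.imwrite('pics/w6.png',c['pixels'][:,:,::-1])
to(r,jig(0,.001,.226),13)
"
```

```text
time: 9.73
ee_pos: [0.5845, -0.325, 0.0246]
eef_rot: [0.604, 0.797, -0.0, 0.0]
ft_force: [-0.0, -0.2, 1.3]
width: 0.0226
time: 10.48
ee_pos: [0.5856, -0.3251, 0.2279]
eef_rot: [0.604, 0.797, 0.0, 0.003]
ft_force: [-0.0, 0.0, -2.5]
width: 0.0225
shift [475.6  91.8  -1.1] turn 2.7 yaw 15.67 tilt [ 1.e-03 -8.e-04 -1.e+00] ee [ 0.5846 -0.3249  0.2253] F [-0.56 -0.76 -2.23] w 0.022751593181807094 t 10.5333
```

View pics/w6.png

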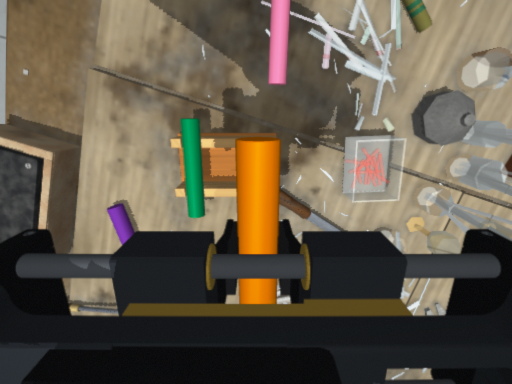

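```bash
python3 -c "
from h import *;from bench import r
c=r.camera('wrist');t=c['pixels'][:,:,::-1]
cv2.imwrite('pics/w6b.png',cv2.resize(t[125:245,200:320],None,fx=5,fy=5,interpolation=cv2.INTER_CUBIC))
s=r.read_state();R=Ro.from_quat(s['eef_rot']).as_matrix()
for dx in(.06,.065,.07):
  for h in(0,.012): print(dx,h,(proj(c,[s['ee_pos']+R@[dx,y,-.019-h] for y in(-.012,0,.012)])+.5-[200,125])*5-.5)
"
```

```text
0.06 0 [[178.22864158 108.59801069]
 [288.44139893 108.52213604]
 [398.61469345 108.48312268]]
0.06 0.012 [[168.8443094  124.21577208]
 [288.55701308 124.13014198]
 [408.22309481 124.08493236]]
0.065 0 [[177.10316234  62.0076342 ]
 [288.41244739  61.93534641]
 [399.68148833  61.90858416]]
0.065 0.012 [[167.51811346  73.73254172]
 [288.52677166  73.65070098]
 [409.48780194  73.62030824]]
0.07 0 [[175.95858876  14.49058629]
 [288.38297595  14.42195678]
 [400.76631821  14.40803002]]
0.07 0.012 [[166.16739416  22.15549118]
 [288.49593714  22.07750442]
 [410.77581874  22.06270614]]
```

View pics/w6b.png

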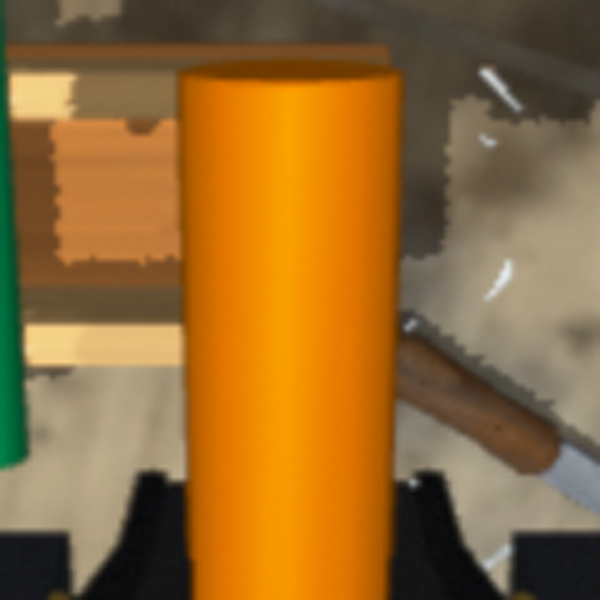

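```bash
python3 -m crank '[[-1,[476,92,0],2.7],[-1,[476,92,0],2.7],[-1,[476,92,0],2.7],[-1,[476,92,0],2.7],[-1,[476,92,0],2.7],[-1,[476,92,0],2.7],[-1,[476,92,0],2.7],[-1,[476,92,0],2.7],[-1,[476,92,0],2.7],[-1,[476,92,0],2.7],[-1,[476,92,0],2.7],[-1,[476,92,0],2.7]]';python3 -m crank '[[-1,[0,0,0],0],[-1,[0,0,0],0],[-1,[0,0,0],0],[-1,[0,0,0],0]]'; python3 -c "
from h import *;from bench import r
c=r.camera('wrist');cv2.imwrite('pics/w7.png',c['pixels'][:,:,::-1])
to(r,jig(0,.002,.12),13)
"
```

```text
time: 11.58
ee_pos: [0.5422, 0.1626, 0.2231]
eef_rot: [0.621, 0.784, -0.0, -0.001]
ft_force: [-0.9, -0.1, -1.4]
width: 0.0225
time: 11.92
ee_pos: [0.5445, 0.1565, 0.2235]
eef_rot: [0.624, 0.782, -0.001, -0.0]
ft_force: [0.7, -0.1, -1.7]
width: 0.0226
shift [  2.3   0.2 103.8] turn -0.2 yaw 12.83 tilt [-1.e-03 -8.e-04 -1.e+00] ee [0.5446 0.1565 0.2238] F [-0.23 -0.28 -1.19] w 0.022545309653028603 t 11.9667
```

View pics/w7.png

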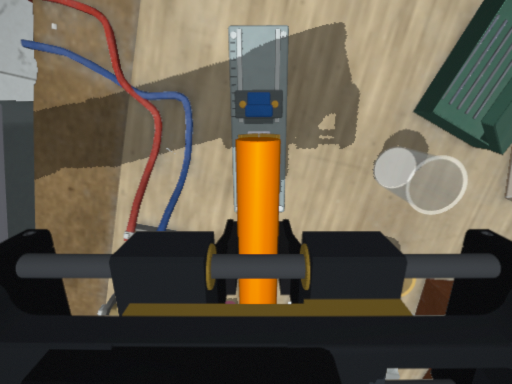

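```bash
python3 -m crank '[[-1,[2,0,30],0],[-1,[2,0,60],0],[-1,[2,0,90],0],[-1,[2,0,115],0],[-1,[2,0,130],0],[-1,[2,0,136],0],[-1,[2,0,136],0],[-1,[2,0,136],0]]'; python3 -c "
from h import *;from bench import r
c=r.camera('wrist');t=c['pixels'][:,:,::-1];cv2.imwrite('pics/w8.png',t)
cv2.imwrite('pics/w8b.png',cv2.resize(t[105:225,200:320],None,fx=5,fy=5,interpolation=cv2.INTER_CUBIC))
t=r.camera('scene')['pixels'][:,:,::-1]
cv2.imwrite('pics/s8.png',cv2.resize(t[180:290,160:270],None,fx=5,fy=5,interpolation=cv2.INTER_CUBIC))
to(r,jig(0,.002,.056),13)
"
```

```text
time: 12.63
ee_pos: [0.5445, 0.1598, 0.0892]
eef_rot: [0.623, 0.782, 0.0, 0.0]
ft_force: [0.9, 0.2, -1.1]
width: 0.0228
shift [-1.3 -1.1 33.9] turn -0.1 yaw 12.94 tilt [ 2.1e-03  3.0e-04 -1.0e+00] ee [0.5449 0.1602 0.0899] F [ 0.55  0.06 -1.39] w 0.02285794970125196 t 12.7333
```

View pics/w8b.png

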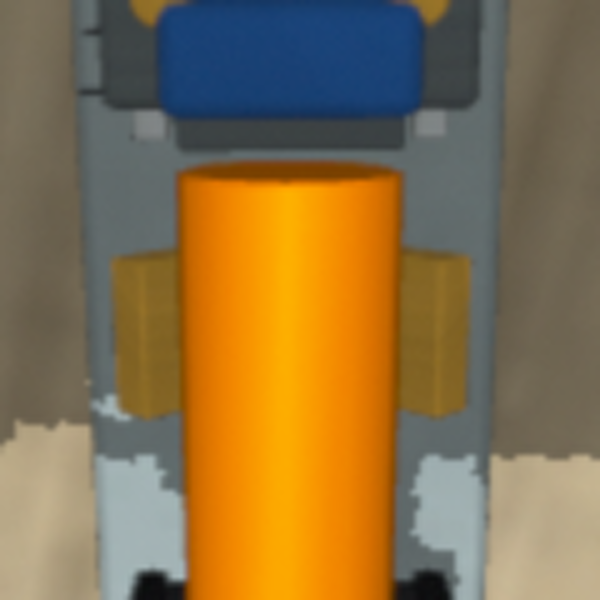

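View pics/s8.png

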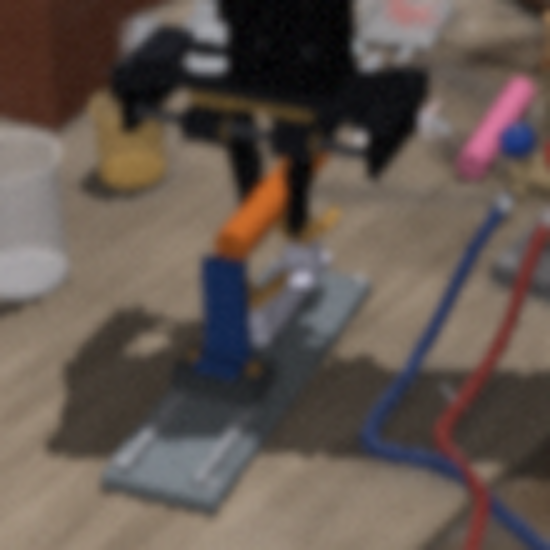

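```bash
python3 -m crank '[[-1,[1.5,0,10],0],[-1,[1.5,0,20],0],[-1,[1.5,0,26],0],[-1,[1.5,0,29],0],[-1,[1.5,0,29],0],[-1,[1.5,0,29],0]]' 60; python3 -c "
from h import *;from bench import r
c=r.camera('wrist');t=c['pixels'][:,:,::-1]
cv2.imwrite('pics/w9b.png',cv2.resize(t[105:225,200:320],None,fx=5,fy=5,interpolation=cv2.INTER_CUBIC))
to(r,jig(0,.003,.056),13)
"
```

```text
time: 13.23
ee_pos: [0.5436, 0.1617, 0.0592]
eef_rot: [0.623, 0.782, -0.0, -0.0]
ft_force: [-0.7, 1.0, -1.8]
width: 0.0223
shift [-2.  -0.3  3.6] turn -0.0 yaw 12.98 tilt [ 2.e-04  1.e-04 -1.e+00] ee [0.5438 0.1618 0.0596] F [ 0.94 -0.2  -1.63] w 0.022496472550540346 t 13.2833
```

View pics/w9b.png

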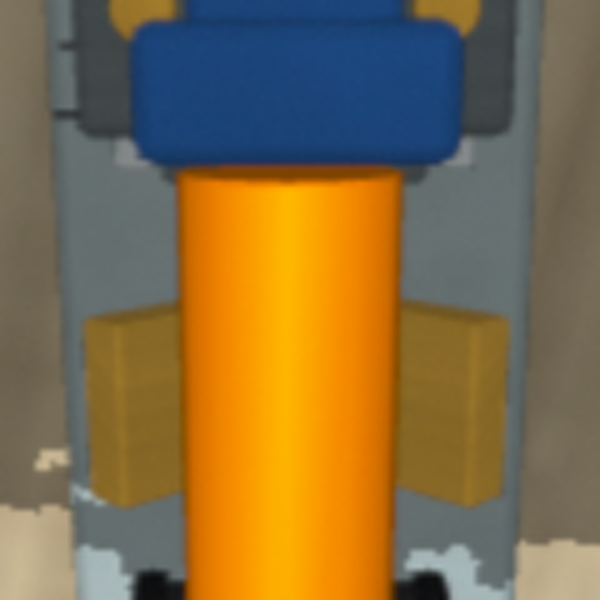

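```bash
python3 -c "
from h import *;from bench import r
c=r.camera('wrist');s=r.read_state();a=Q[2]
for n,p,z in(('face',(292,165),.108),('rod axis lvl',(180,172),s['ee_pos'][2]+.019),('rod',(400,172),s['ee_pos'][2]+.019),('rodtop',(290,181),s['ee_pos'][2]+.031)):
  w=atz(c,crop(p,(200,105),5),z);d=w[:2]-Q[:2];print(n,(d[0]*np.cos(a)+d[1]*np.sin(a)).round(4),(-d[0]*np.sin(a)+d[1]*np.cos(a)).round(4))
to(r,jig(0,.003,.056),13)
"
```

```text
face 0.0 0.0729
rod axis lvl -0.0119 0.0694
rod 0.0116 0.0693
rodtop -0.0001 0.0697
shift [-2.  -0.4  3.7] turn -0.0 yaw 12.97 tilt [ 4.e-04  1.e-04 -1.e+00] ee [0.5439 0.1617 0.0597] F [-0.19 -0.96 -1.85] w 0.022102252628276607 t 13.3333
```

```bash
python3 -m crank '[[-1,[-1,0,2],0],[-1,[-1,0,4],0],[-1,[-1,0,4],0],[-1,[-1,0,4],0]]';python3 -m crank '[[-1,[0,0,2],0],[-1,[0,0,2],0],[-1,[0,0,2],0]]';python3 -m crank '[[-1,[0,0,2],0],[-1,[0,0,2],0],[-1,[0,0,2],0]]'; python3 -c "
from h import *;from bench import r
to(r,jig(0,.003,.056),13)
"
```

```text
time: 13.67
ee_pos: [0.544, 0.1606, 0.0555]
eef_rot: [0.623, 0.782, -0.0, 0.0]
ft_force: [1.1, -0.6, -2.2]
width: 0.022
time: 13.92
ee_pos: [0.5445, 0.1608, 0.0539]
eef_rot: [0.623, 0.782, 0.0, 0.0]
ft_force: [2.9, -0.4, 2.3]
width: 0.0223
time: 14.17
ee_pos: [0.5446, 0.1609, 0.0519]
eef_rot: [0.623, 0.782, 0.001, 0.0]
ft_force: [3.4, 0.1, 3.8]
width: 0.0223
shift [-1.  -0.8 -4.1] turn -0.0 yaw 12.97 tilt [ 1.4e-03  4.0e-04 -1.0e+00] ee [0.5446 0.1609 0.0519] F [3.43 0.06 3.85] w 0.02229844728807527 t 14.1667
```

```bash
python3 -m crank '[[-1,[0,1,0],0],[-1,[0,1,1],0],[-1,[0,1,2],0],[-1,[0,1,3],0],[-1,[0,1,3],0],[-1,[0,1,3],0]]'; python3 -c "
from h import *;from bench import r
to(r,jig(0,.003,.0463),13);s=r.read_state();print(s['torque'])
"
```

```text
time: 14.67
ee_pos: [0.5448, 0.1609, 0.0486]
eef_rot: [0.623, 0.782, -0.0, 0.0]
ft_force: [-0.0, -1.0, 7.6]
width: 0.0227
shift [-1.  -1.   2.3] turn -0.0 yaw 12.98 tilt [-3.e-04 -4.e-04 -1.e+00] ee [0.5448 0.1609 0.0486] F [-0.03 -0.97  7.62] w 0.022679916466924382 t 14.6667
[-0.18023935 -0.02821162  0.14754151]
```

```bash
python3 -m crank '[[-1,[0,0,1],0],[-1,[0,0,2],0],[-1,[0,0,2],0],[-1,[0,0,2],0],[-1,[0,0,2],0],[-1,[0,0,2],0]]'; python3 -c "
from h import *;from bench import r
F=[]
for i in range(6):
  c=r.camera('wrist');s=r.read_state();F.append(np.r_[s['ft_force'],s['torque'],s['ee_pos'][2]])
print(np.mean(F,0).round(4))
t=c['pixels'][:,:,::-1]
cv2.imwrite('pics/w10b.png',cv2.resize(t[105:225,200:320],None,fx=5,fy=5,interpolation=cv2.INTER_CUBIC))
t=r.camera('scene')['pixels'][:,:,::-1]
cv2.imwrite('pics/s10.png',cv2.resize(t[180:290,160:270],None,fx=5,fy=5,interpolation=cv2.INTER_CUBIC))
to(r,jig(0,.003,.0463),13)
"
```

```text
time: 15.17
ee_pos: [0.5448, 0.1608, 0.0468]
eef_rot: [0.623, 0.782, -0.0, 0.0]
ft_force: [-1.7, -1.6, 9.7]
width: 0.0221
[-0.7414 -0.9075  9.2736 -0.2041  0.1532  0.091   0.0468]
shift [-1.  -1.   0.5] turn -0.0 yaw 12.98 tilt [-2.e-04 -4.e-04 -1.e+00] ee [0.5447 0.1609 0.0468] F [-0.99 -1.54  8.92] w 0.022464051975644998 t 15.5167
```

View pics/w10b.png

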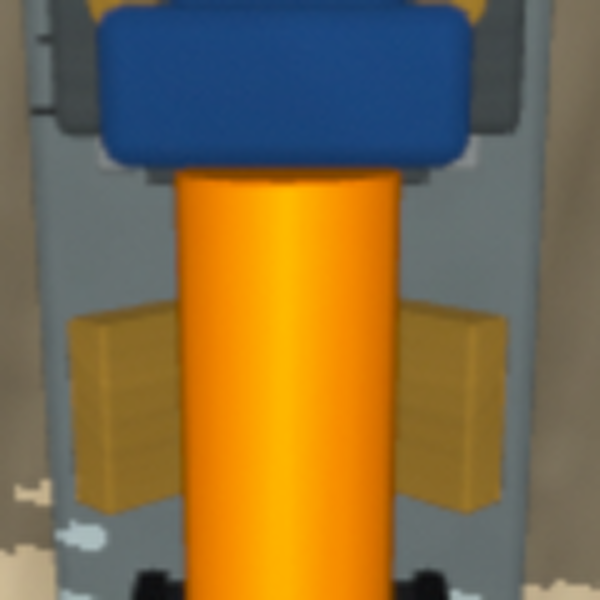

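View pics/s10.png

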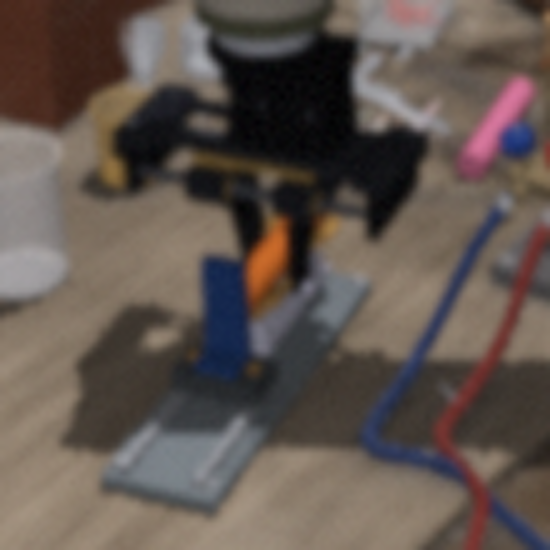

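```bash
python3 -c "
from h import *;from bench import r
c=r.camera('wrist');s=r.read_state();a=Q[2];z=s['ee_pos'][2]+.0204
for n,p,z in(('face',(285,168),.108),('rod axis lvl',(177,172),z),('rod',(398,172),z),('rodtop',(287,183),z+.012),('sadL',(70,320),.070),('sadR',(507,320),.070)):
  w=atz(c,crop(p,(200,105),5),z);d=w[:2]-Q[:2];print(n,(d[0]*np.cos(a)+d[1]*np.sin(a)).round(4),(-d[0]*np.sin(a)+d[1]*np.cos(a)).round(4))
print(s['ft_force'],s['width'],s['time'],s['ee_pos'])
t=r.camera('top')['pixels'][:,:,::-1]
cv2.imwrite('pics/t11.png',t)
"
```

```text
face 0.0002 0.0729
rod axis lvl -0.0114 0.0684
rod 0.0121 0.0684
rodtop 0.0003 0.0686
sadL -0.023 0.0531
sadR 0.0239 0.053
[-0.71738744 -0.83992306  9.00133614] 0.02219157074282095 15.5667 [0.54476918 0.1608707  0.04680646]
```

View pics/t11.png

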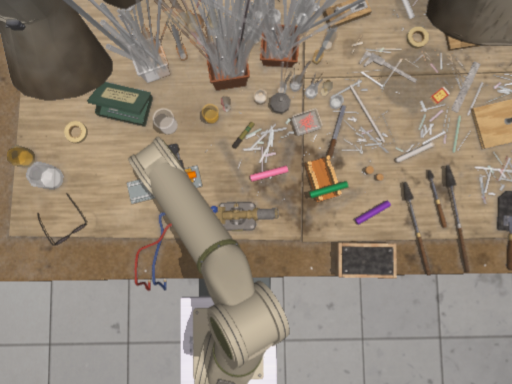

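```bash
python3 -c "
from bench import r
print(r.close_job());s=r.read_state();print(s['ft_force'],s['ee_pos'],s['time'])"
```

```text
the job is handed in; nothing more can be done
None
the job is handed in; nothing more can be done
```

I handed the job in at about 15.6 s, with the amber rod held down in the V at a sink of roughly 8 mm.

- **Blue stop:** I gripped the plate and slid it home. It stopped moving while the force rose to 20 N, and the wrist camera then placed its face about 71–72 mm from the middle of the V-bed (71 mm is home).
- **Amber rod:** I lifted it from the rest and laid it in the V. Its end is about 4 mm short of the blue plate by the wrist camera. It is centred between the flanks to within about 0.5 mm, after I removed a small side force that appeared on first contact.
- **Press:** The sink works out to about 7.9 mm from the force (about 9.3 N on the wrist plus about 1.6 N rod weight). From the drop in height it is about 7.5 mm, so the two differ by 0.4 mm. The side force at the end was about 1 N, and the grip is set to 60 N.
- **Green rod:** The last top picture shows it still in its slot.

Two checks were not exact. The wrist and top cameras placed the jig up to 4 mm apart along its length, so I used the direct view of the plate and rod to set the gap. Before I backed the rod off 1 mm, the arm's own position put the gap about 2 mm smaller than the camera did; on that reading it is about 2.5 mm now, still within the limit.

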